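# Test the lift-up door stay of a pizza-counter locker

## Task

Before service, check the door stay of the steel locker with the red grip: raise its lift-up door until the stay locks and let go so that the door stays up by itself. Then press the red button on top of that locker to unlock the stay so that the door comes down fully shut. Keep the door of the blue locker shut.

Things in the scene. Friction and masses are not known exactly. Their poses are not given: they have to be found in the camera images.
- red_cab: Fixed steel locker with red grip and button, 200 deep (x), 260 wide (y), 290 mm high; a like blue one stands beside it. Origin: centre of its underside; own x points from front to back, z up. Door in front, to the robot; hinge line along y at x = -100, z = 276 mm. Red grip on it: bar 24 wide (y), 14 thick, straight out to 75 mm before the hinge line, at y = 0, 125 mm below it (shut).
- red_door (a joint): Angle of the red locker's door (182 mm tall, 0.5 kg, face 14 mm before the hinge line), rad: 0 shut; grows as its lower edge comes out to the robot and up; end stop 1.45. The grip turns with it and may pivot between fingers pinching its sides; under 12 N lifts it. Raised past 1.31 (say to 1.39) a catch snaps in; let go, it rests locked at about 1.28. Unlocked it sinks shut by itself in about 5 s.
- red_button (a point): Centre of the top of the red release button, 32 mm across, upright on the red locker, 316 mm over the counter and 20 mm over its black collar. It moves straight down up to 14 mm on a spring (3 N at first, 7 N at the bottom). Pressed at least 11 mm with the door locked up it frees the stay: keep it down about 1 s until the door has sunk past the catch.
- blue_door (a joint): Angle of the blue locker's door (blue grip, same build), rad: 0 shut. It is to stay shut.

How it is judged:
By the outcome, as a careful person would: the job done as asked, in the order asked, and still so for the second after the job is handed in, with the robot touching nothing.
It also fails if it takes over 54 s, if anything falls off the work surface, if the arm or the gripper's body presses on something with over 40 N, if the wrist force passes 120 N, or if a joint passes its speed limit or range.

## Robot

A 6-joint arm with a two-finger parallel gripper is mounted at the origin on the work surface. World frame = base frame: x ahead of the robot, y to its left, z up, the work surface at z = 0. Lengths are in m, angles in rad, forces in N, time in s.
With the tool pointing down it reaches from about 0.425 to 0.95 m from the base axis. Payload 3.5 kg.
Tool frame: the origin (TCP) lies midway between the tips of the shut fingers; the grasp point (between the pads) lies 19 mm behind it (env.grip_depth is the distance from the TCP to the grasp point, in m); z points along the fingers, y is the line along which they close (so a half turn about z gives the same grasp; the last joint's range is limited). The gripper opens to 85 mm and grips with 20 to 120 N. Pads are 22 mm wide; open, the fingers measure 114 mm over their backs; the gripper's body (76 mm by 85 mm) begins 54 mm behind the grasp point. The pads swing forward as they close: fully open they stand 13 mm farther back than shut.
Start: joints at [-1.469, 0.286, 1.577, -0, 1.279, -0.15], TCP at [0.168, -0.654, 0.231] pointing down, gripper open.
Joint ranges: [-2.77, 2.77], [-0.9, 2.22], [0.21, 2.48], [-1.53, 4.67], [0.24, 2.81], [-2.84, 2.84]. Speed limits (rad/s): [2.79, 2.79, 3.14, 3.14, 3.14, 3.14].

## Interface

Orientations are given as a unit quaternion [w, x, y, z].
In Python, from workcell import env, read_camera, get_calibration, models gives the robot as it stands. The module is installed in compiled form; this text tells all that it offers.
- The arm moves only by the tool send_rows, never from a script. Its argument "motion" is a list of rows, each a list of 5 numbers: the closure, from -1 (fully open) to 1 (shut), so that 0 is half open, then the shift along the tool's x, y, z scaled (see below), then the turn about the tool's z scaled (see below). In form: [[grip, x, y, z, spin], ...]. A call has exactly 5 rows; each row shifts and turns the commanded pose from where the row before left it, along the tool's axes as they then stand; what a row does not reach is not made up. The controller multiplies each number of a shift by 0.075 m and each number of a turn by 30 degrees. A row lasts 1/8 s, in which the tool goes at most 62.5 mm and 10.7 degrees, less where a joint would pass 70% of its speed; a pose out of reach is approached as far as the arm can. A call with a number of a shift or a turn outside -1 to 1 is refused whole. A call with a gripper value outside its range is refused whole. The fingers move at their own pace and stop on an object; "grip_force" is the grip in N (left out, the last holds). Time passes only in rows, so rows that do not move let the fingers close, or fill a call up. It gives the time, the measured TCP pose, the force, the opening and the grip force at its end, in the units of the state.
- env.sense(): the state, without advancing time (a new reading comes with each control period).
- read_camera(name): name is "scene" or "top" or "wrist"; returns the picture (480x640x3 uint8, red, green, blue); there is no depth.
- get_calibration(name): a dict with "fx", "fy", "cx", "cy" (pixels), "dist_coeffs" ([k1, k2, p1, p2, k3] as OpenCV has them; the pictures are not rectified), "world_from_camera" (4x4, takes a point from camera to world coordinates). Camera axes: x right, y up, looking along -z (the intrinsics and any distortion apply to the point x, -y, -z); pixel columns grow to the right and rows downward; lengths in m; the calibration is good to about 2 mm. A picture is of the moment at which its call begins: read the wrist's pose just before it. get_calibration takes no time and is no camera call; for the wrist camera it gives the pose at the moment of the call.
- env.job_done(): hands the job in; it is judged then, once.
Trained networks look in the newest picture that a camera, given by its name, has taken for a name from the list of things; names that differ only in an ending like _2 or _b are one class to them, and where a whole thing is asked for, a point or a joint stands for the part that bears it (a point fixed in the world has none). Each returns a list of dicts, best first, with "conf" (0 to 1); they miss things now and then, are a little off and sometimes report something else, mostly with a low value. They report only what shows in the picture. A call takes as long as a camera call.
- models.search_frame(camera, thing): "at" ([row, column] in pixels, amid what is visible of it).
- models.masks_of(camera, thing): "pixels" (480x640 bool, what is visible of it) and "at" ([row, column] in pixels, amid what is visible of it).
The state is a dict: "clock": time; "qpos": joint angles; "joint_velocities": joint speeds; "tau": joint torques, N m; "eef_pos": TCP position; "orientation": TCP orientation; "contact_force": force on the tool from outside, world axes, zero at the start; "ft_torque": the same for the moment, N m; "finger_gap": opening from 0.0 (shut) to 1.0 (fully open); "grasp_force": force on a finger pad.
Only numpy, scipy, OpenCV 4.12 (cv2) and the standard library are available. Lean on these libraries where they do the work, as an engineer would, in place of code of your own. Each camera call takes 0.05 s, during which the arm holds its last target. There are 200 camera calls.

## Working session

There is one attempt and no reset: what is moved stays moved. The work goes in short steps, Python scripts to look and compute and a tool call to move; the robot and the scene stay as the last step left them, time stands still between calls to the robot, and variables do not carry over. Pictures are saved under pics/ and viewed, at most 10 in all, crops included, and the job is handed in when it is done.

Besides the shell and the picture viewer there is one more tool, called after "Emit:" by a JSON object that holds its "name" and its "arguments". send_rows: Moves the arm, as the interface text tells. Its arguments: {"type":"object","properties":{"motion":{"type":"array","items":{"type":"array","items":{"type":"number","minimum":-1,"maximum":1}}},"grip_force":{"type":"number"}},"required":["motion"]}

```bash
mkdir -p pics; cat > h.py <<'E'
import numpy as np, cv2
from workcell import env, read_camera, get_calibration, models
def ray(cal,rc):
    K=np.array([[cal['fx'],0,cal['cx']],[0,cal['fy'],cal['cy']],[0,0,1.]])
    p=cv2.undistortPoints(np.array([[[rc[1],rc[0]]]],float),K,np.array(cal['dist_coeffs'],float))[0,0]
    T=np.array(cal['world_from_camera']); return T[:3,3],T[:3,:3]@np.array([p[0],-p[1],-1.])
def at_z(cal,rc,z):
    o,d=ray(cal,rc); return o+d*(z-o[2])/d[2]
def proj(cal,P):
    T=np.linalg.inv(np.array(cal['world_from_camera'])); P=np.atleast_2d(P)@T[:3,:3].T+T[:3,3]
    K=np.array([[cal['fx'],0,cal['cx']],[0,cal['fy'],cal['cy']],[0,0,1.]])
    return cv2.projectPoints(P*[1,-1,-1],np.zeros(3),np.zeros(3),K,np.array(cal['dist_coeffs'],float))[0][:,0]
def snap(n,f):
    im=read_camera(n); cv2.imwrite('pics/'+f,im[:,:,::-1]); return im
E
python3 - <<'E'
from h import *
s=env.sense(); print(s)
for n in ('scene','top'):
    snap(n,n+'0.png'); c=get_calibration(n); print(n,np.round(c['world_from_camera'],3).tolist())
    for t in ('red_cab','red_button','red_door','blue_door'):
        print(t,[(np.round(r['at']),round(r['conf'],2),np.round(at_z(c,r['at'],.316),3)) for r in models.search_frame(n,t)])
E
```

```text
{'clock': 0.0, 'qpos': array([-1.46900179e+00,  2.87201195e-01,  1.57817100e+00,  4.37420630e-05,
        1.27858123e+00, -1.49984525e-01]), 'joint_velocities': array([ 0.00081418, -0.00037267,  0.00123571, -0.00040283,  0.00021091,
       -0.00192426]), 'tau': array([-2.28478184e-04, -4.05983198e+01, -2.92622405e+01, -1.58297821e-04,
        5.77091021e-03,  1.30130778e-05]), 'eef_pos': array([ 0.1681433 , -0.65305265,  0.22992673]), 'orientation': array([-1.17954230e-03,  9.92086475e-01,  1.25550914e-01,  4.93690682e-05]), 'contact_force': array([0.28410325, 0.29138464, 0.04923993]), 'ft_torque': array([-0.04047554,  0.01130577, -0.00701273]), 'grasp_force': 0.0, 'finger_gap': 1.0031663630945769}
scene [[0.277, -0.816, 0.508, 1.129], [0.961, 0.229, -0.156, -0.17], [0.011, 0.531, 0.847, 1.046], [0.0, 0.0, 0.0, 1.0]]
red_cab [(array([285., 231.]), 0.56, array([ 0.737, -0.173,  0.316]))]
red_button [(array([218., 238.]), 0.56, array([ 0.629, -0.14 ,  0.316]))]
red_door [(array([195., 224.]), 0.69, array([ 0.58 , -0.151,  0.316]))]
blue_door [(array([162., 376.]), 0.84, array([0.581, 0.098, 0.316])), (array([218., 236.]), 0.46, array([ 0.629, -0.142,  0.316]))]
top [[0.008, 0.992, -0.128, 0.524], [-1.0, 0.011, 0.023, -0.0], [0.024, 0.128, 0.992, 0.971], [0.0, 0.0, 0.0, 1.0]]
red_cab [(array([217., 419.]), 0.63, array([ 0.642, -0.158,  0.316]))]
red_button [(array([235., 406.]), 0.66, array([ 0.615, -0.137,  0.316]))]
red_door [(array([279., 406.]), 0.93, array([ 0.549, -0.137,  0.316])), (array([219., 419.]), 0.29, array([ 0.639, -0.157,  0.316]))]
blue_door [(array([284., 212.]), 0.8, array([0.54 , 0.145, 0.316])), (array([219., 419.]), 0.53, array([ 0.639, -0.158,  0.316]))]
```

View pics/scene0.png

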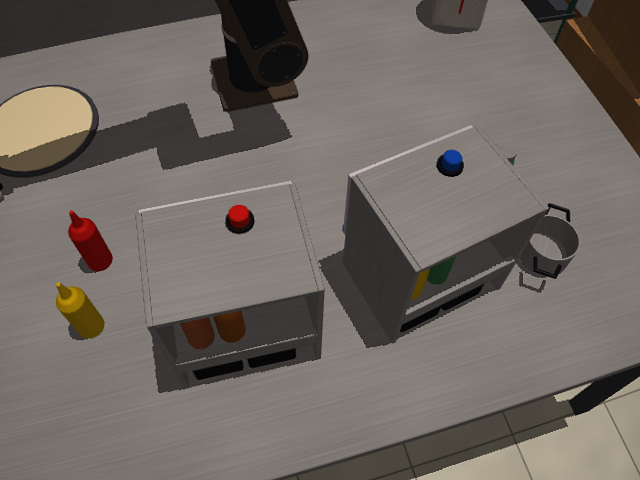

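View pics/top0.png

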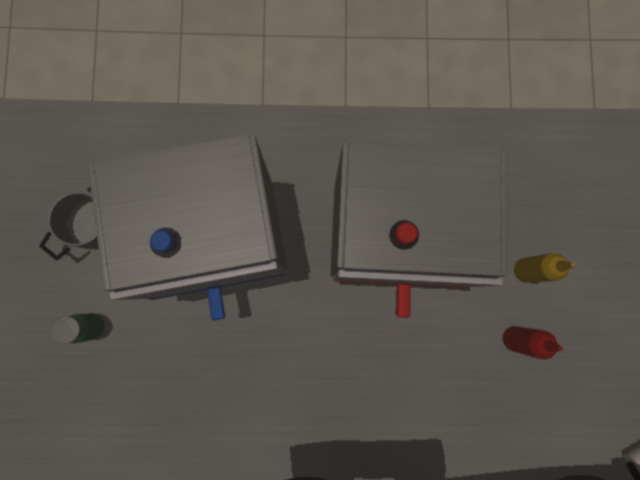

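The scene view is from behind: red button at (218,239), and the red locker is left in the picture. The top view shows the red button at about (233,405), the red grip spanning rows 285–317 at column ~404, and the front edge near row 275. The bottles stand to the right (lower y).

```bash
python3 - <<'E'
from h import *
im=cv2.imread('pics/top0.png').astype(int); c=get_calibration('top')
red=((im[:,:,2]>90)&(im[:,:,1]<60)&(im[:,:,0]<60)).astype(np.uint8); red[:,450:]=0
n,l,st,ce=cv2.connectedComponentsWithStats(red)
for i in range(1,n):
    if st[i,4]>60:
        pts=np.argwhere(l==i); r=cv2.minAreaRect(pts[:,::-1].astype(np.float32))
        z=.158 if ce[i][1]>260 else .316
        w=[at_z(c,p[::-1],z) for p in cv2.boxPoints(r)]
        print(st[i],ce[i],np.round(w,4).tolist(),np.round(at_z(c,ce[i][::-1],z),4))
sc=cv2.imread('pics/scene0.png').astype(int); cs=get_calibration('scene')
for nm,rc in (('sceneL',(212,138)),('sceneR',(183,292)),('backL',(325,149)),('backR',(291,323))):
    print(nm,np.round(at_z(cs,rc,.29),3))
red=((sc[:,:,2]>130)&(sc[:,:,1]<70)&(sc[:,:,0]<70)).astype(np.uint8); red[:,:200]=0; red[260:]=0
p=np.argwhere(red); print(p.min(0),p.max(0),np.round(at_z(cs,p.mean(0),.312),4))
for rc in ((145,343),(147,505),(269,339),(277,502)): print('top',np.round(at_z(c,rc,.29),3))
E
```

```text
[397 223  20  19 307] [406.42019544 232.26058632] [[0.6327, -0.1244, 0.316], [0.633, -0.1527, 0.316], [0.606, -0.1522, 0.316], [0.6057, -0.1241, 0.316]] [ 0.6189 -0.1382  0.316 ]
[398 284  13  33 400] [403.685  300.1325] [[0.5471, -0.1548, 0.158], [0.5473, -0.1765, 0.158], [0.4902, -0.1754, 0.158], [0.49, -0.1539, 0.158]] [ 0.5183 -0.1646  0.158 ]
sceneL [ 0.556 -0.29   0.29 ]
sceneR [ 0.567 -0.04   0.29 ]
backL [ 0.754 -0.298  0.29 ]
backR [ 0.769 -0.046  0.29 ]
[205 229] [221 248] [ 0.6162 -0.1371  0.312 ]
top [ 0.76  -0.046  0.29 ]
top [ 0.76  -0.301  0.29 ]
top [ 0.565 -0.04   0.29 ]
top [ 0.556 -0.288  0.29 ]
```

Emit:
{"name": "send_rows", "arguments": {"motion": [[-1, 0, 0, -0.6, 0], [-1, 0, 0, -0.6, 0.16], [-1, 0, 0, 0, 0.16], [-1, 0, 0, 0, 0.16], [-1, 0, 0, 0, 0]], "grip_force": 30}}

```text
clock: 1.12
eef_pos: [0.1682, -0.6537, 0.3214]
orientation: [0.0, 1.0, 0.001, 0.0]
contact_force: [-0.7, -0.7, 0.2]
finger_gap: 1.0
grasp_force: 0.0
```

Emit:
{"name": "send_rows", "arguments": {"motion": [[-1, 0.416, -0.652, 0, 0.05], [-1, 0.416, -0.652, 0, 0], [-1, 0.416, -0.652, 0, 0], [-1, 0.416, -0.652, 0, 0], [-1, 0.416, -0.652, 0, 0]]}}

```text
clock: 1.75
eef_pos: [0.3299, -0.4108, 0.3213]
orientation: [0.0, 1.0, -0.012, 0.0]
contact_force: [0.3, -0.1, 0.7]
finger_gap: 1.002
grasp_force: 0.0
```

Emit:
{"name": "send_rows", "arguments": {"motion": [[-1, 0.4, -0.652, 0, 0], [-1, 0.4, -0.652, 0, 0], [-1, 0.35, -0.652, 0, 0], [-1, 0.3, -0.65, 0, 0], [-1, 0.2, -0.5, 0, 0]]}}

```text
clock: 2.38
eef_pos: [0.4595, -0.1807, 0.3214]
orientation: [-0.0, 1.0, -0.011, 0.0]
contact_force: [0.4, -0.2, -0.3]
finger_gap: 1.0
grasp_force: 0.0
```

```bash
python3 - <<'E'
from h import *
s=env.sense(); print(s['eef_pos'],s['qpos']); c=get_calibration('wrist'); im=snap('wrist','w1.png')
P=[[.488,-.153,.158],[.488,-.177,.158],[.549,-.153,.158],[.549,-.177,.158]]
print(proj(c,P).round())
E
```

```text
[ 0.45949035 -0.18069946  0.3214095 ] [-5.80606913e-01 -1.81291991e-01  1.90103767e+00  2.30034045e-04
  1.42151763e+00  1.01293607e+00]
[[283. 180.]
 [314. 179.]
 [279.  96.]
 [312.  96.]]
```

View pics/w1.png

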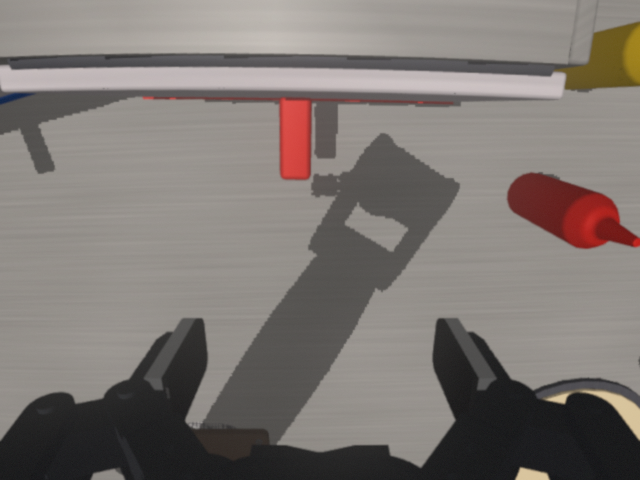

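Wrist picture: red grip at rows 98–179, columns 280–311, about 2 mm left of prediction (y ≈ -0.163) and aligned with the tool. I'll check where the camera sits relative to the tool.

```bash
python3 - <<'E'
from h import *
c=get_calibration('wrist'); print(np.round(c['world_from_camera'],3), env.grip_depth)
E
```

```text
[[-0.02   0.948  0.319  0.542]
 [-1.    -0.018 -0.009 -0.179]
 [-0.003 -0.319  0.948  0.465]
 [ 0.     0.     0.     1.   ]] 0.0187
```

Emit:
{"name": "send_rows", "arguments": {"motion": [[-1, 0.13, -0.24, 0.7, 0], [-1, 0, 0, 0.8, 0], [-1, 0, 0, 0.6, 0], [-1, 0, 0, 0.25, 0], [-1, 0, 0, 0, 0]]}}

```text
clock: 3.05
eef_pos: [0.4678, -0.1644, 0.1431]
orientation: [-0.001, 1.0, -0.012, -0.002]
contact_force: [-0.5, -1.2, 0.9]
finger_gap: 1.001
grasp_force: 0.0
```

Emit:
{"name": "send_rows", "arguments": {"motion": [[-1, 0, 0, -0.7, 0], [-1, 0, 0, -0.4, -0.35], [-1, 0, 0, 0, -0.35], [-1, 0, 0, 0, -0.35], [-1, 0, 0, 0, -0.35]]}}

```text
clock: 3.68
eef_pos: [0.4698, -0.1656, 0.2299]
orientation: [0.001, 0.937, 0.35, 0.001]
contact_force: [0.0, 0.7, -0.4]
finger_gap: 1.0
grasp_force: 0.0
```

Emit:
{"name": "send_rows", "arguments": {"motion": [[-1, 0, 0, 0, -0.35], [-1, 0, 0, 0, -0.35], [-1, 0, 0, 0, -0.35], [-1, 0, 0, 0, -0.35], [-1, 0, 0, 0, -0.35]]}}

```text
clock: 4.3
eef_pos: [0.4698, -0.1656, 0.2297]
orientation: [0.002, 0.686, 0.728, 0.0]
contact_force: [0.2, 0.4, -0.7]
finger_gap: 1.006
grasp_force: 0.0
```

Emit:
{"name": "send_rows", "arguments": {"motion": [[-1, 0, 0, 0, -0.35], [-1, 0, 0, 0, -0.35], [-1, 0, 0, 0, -0.35], [-1, 0, 0, 0, -0.35], [-1, 0, 0, 0, -0.35]]}}

```text
clock: 4.92
eef_pos: [0.4697, -0.1656, 0.2297]
orientation: [0.002, 0.293, 0.956, -0.0]
contact_force: [-0.2, -0.2, 1.1]
finger_gap: 0.997
grasp_force: 0.0
```

Emit:
{"name": "send_rows", "arguments": {"motion": [[-1, 0, 0, 0, -0.35], [-1, 0, 0, 0, -0.35], [-1, 0, 0, 0, -0.35], [-1, 0, 0, 0, -0.05], [-1, 0, 0, 0, 0]]}}

```text
clock: 5.55
eef_pos: [0.4694, -0.1653, 0.2286]
orientation: [0.001, 0.014, 1.0, -0.0]
contact_force: [-0.0, -0.2, -0.1]
finger_gap: 1.003
grasp_force: 0.0
```

Emit:
{"name": "send_rows", "arguments": {"motion": [[-1, 0, 0.04, 0.6, 0], [-1, 0, 0, 0.6, 0], [-1, -0.2, 0, 0.15, 0], [-1, -0.2, 0, 0, 0], [-1, 0, 0, 0, 0]]}}

```text
clock: 6.18
eef_pos: [0.5009, -0.1634, 0.1278]
orientation: [0.001, 0.013, 1.0, -0.001]
contact_force: [0.1, -0.8, 0.3]
finger_gap: 1.002
grasp_force: 0.0
```

Emit:
{"name": "send_rows", "arguments": {"motion": [[0.6, 0, 0, 0, 0], [0.9, 0, 0, 0, 0], [0.9, 0, 0, 0, 0], [0.9, 0, 0, 0, 0], [0.9, 0, 0, 0, 0]], "grip_force": 35}}

```text
clock: 6.8
eef_pos: [0.4992, -0.1626, 0.1266]
orientation: [0.0, 0.013, 1.0, 0.0]
contact_force: [-1.0, 1.4, 3.5]
finger_gap: 0.276
grasp_force: 35.7
```

Emit:
{"name": "send_rows", "arguments": {"motion": [[0.9, 0, 0, 0, 0], [0.9, 0, 0, 0, 0], [0.9, 0, 0, 0, 0], [0.9, 0, 0, 0, 0], [0.9, 0, 0, 0, 0]]}}

```text
clock: 7.42
eef_pos: [0.4994, -0.1627, 0.1266]
orientation: [0.0, 0.013, 1.0, 0.0]
contact_force: [0.4, 3.4, 4.0]
finger_gap: 0.274
grasp_force: 36.1
```

```bash
python3 - <<'E'
from h import *
s=env.sense(); print(s['eef_pos'],s['qpos'],s['contact_force'],s['finger_gap']*85); im=snap('wrist','w2.png')
E
```

```text
[ 0.4993663  -0.16266712  0.12656291] [-5.08478675e-01  7.05021354e-02  2.02852689e+00  5.96848812e-04
  1.04219431e+00 -2.05365687e+00] [0.36227555 3.38275718 4.02149406] 23.30215988100616
```

View pics/w2.png

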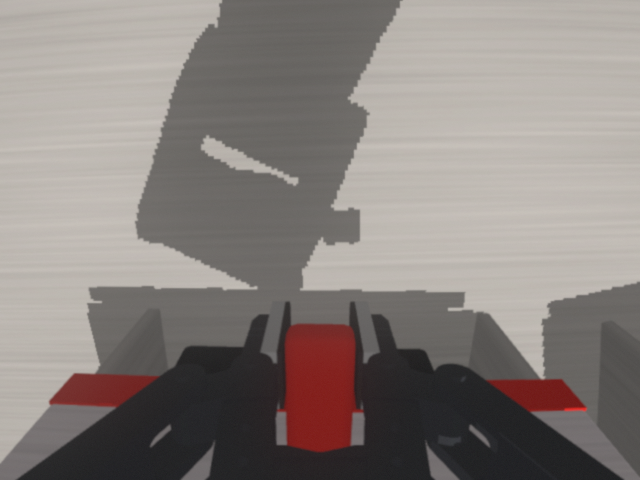

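The grip is held: bar between the pads at around (380,320), gap 23 mm. Now the arc.

Emit:
{"name": "send_rows", "arguments": {"motion": [[0.9, 0.164, 0, -0.093, 0], [0.9, 0.152, 0, -0.108, 0], [0.9, 0.143, 0, -0.124, 0], [0.9, 0.129, 0, -0.137, 0], [0.9, 0, 0, 0, 0]]}}

```text
clock: 8.1
eef_pos: [0.4546, -0.1609, 0.1603]
orientation: [0.0, 0.013, 1.0, 0.001]
contact_force: [3.5, 5.1, -1.5]
finger_gap: 0.272
grasp_force: 35.5
```

Emit:
{"name": "send_rows", "arguments": {"motion": [[0.9, 0.113, 0, -0.149, 0], [0.9, 0.099, 0, -0.16, 0], [0.9, 0.083, 0, -0.169, 0], [0.9, 0.065, 0, -0.176, 0], [0.9, 0, 0, 0, 0]]}}

```text
clock: 8.72
eef_pos: [0.4262, -0.1597, 0.2084]
orientation: [-0.003, 0.013, 1.0, 0.002]
contact_force: [0.3, 4.8, -6.1]
finger_gap: 0.272
grasp_force: 35.2
```

Emit:
{"name": "send_rows", "arguments": {"motion": [[0.9, 0.047, 0, -0.183, 0], [0.9, 0.029, 0, -0.185, 0], [0.9, 0.009, 0, -0.188, 0], [0.9, -0.009, 0, -0.188, 0], [0.9, 0, 0, 0, 0]]}}

```text
clock: 9.35
eef_pos: [0.4195, -0.1594, 0.265]
orientation: [-0.005, 0.012, 1.0, 0.002]
contact_force: [-6.5, 7.4, -6.0]
finger_gap: 0.275
grasp_force: 35.7
```

Emit:
{"name": "send_rows", "arguments": {"motion": [[0.9, -0.027, 0, -0.187, 0], [0.9, -0.039, 0, -0.164, 0], [0.9, 0, 0, 0, 0], [0.9, 0, 0, 0, 0], [0.9, 0, 0, 0, 0]]}}

```text
clock: 9.98
eef_pos: [0.4247, -0.1596, 0.2915]
orientation: [-0.004, 0.012, 1.0, 0.002]
contact_force: [-6.4, 7.1, -3.6]
finger_gap: 0.274
grasp_force: 35.2
```

```bash
python3 - <<'E'
from h import *
s=env.sense(); print(s['eef_pos'],s['qpos'],s['contact_force'],s['finger_gap']*85); im=snap('top','t2.png')
E
```

```text
[ 0.42465478 -0.15962748  0.29154518] [-5.82948586e-01 -2.59707020e-01  2.01917642e+00 -1.61667260e-03
  1.39143921e+00 -2.12855767e+00] [-6.3948865   7.13039476 -3.56226184] 23.324890978689282
```

View pics/t2.png

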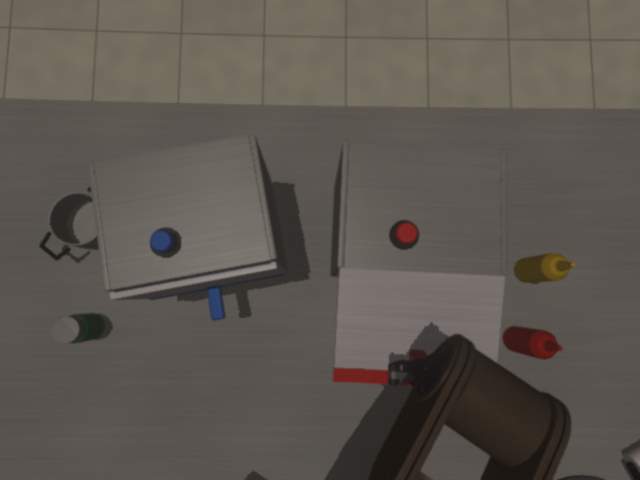

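The top view shows the door up, its lower edge at row ~376. I'll nudge slightly further (still below the end stop), then release.

Emit:
{"name": "send_rows", "arguments": {"motion": [[0.9, -0.02, 0, -0.04, 0], [0.9, 0, 0, 0, 0], [0.9, 0, 0, 0, 0], [0.9, 0.01, 0, 0.06, 0], [0.9, 0.02, 0, 0.08, 0]]}}

```text
clock: 10.65
eef_pos: [0.4238, -0.1596, 0.2858]
orientation: [-0.004, 0.012, 1.0, 0.002]
contact_force: [-11.2, 9.2, 4.5]
finger_gap: 0.274
grasp_force: 36.2
```

Emit:
{"name": "send_rows", "arguments": {"motion": [[0.9, 0, 0, 0, 0], [0, 0, 0, 0, 0], [-0.6, 0, 0, 0, 0], [-0.6, 0, 0, 0, 0], [-0.6, 0, 0, 0, 0]]}}

```text
clock: 11.28
eef_pos: [0.4267, -0.1613, 0.2851]
orientation: [0.0, 0.013, 1.0, -0.0]
contact_force: [0.5, 0.5, -0.8]
finger_gap: 0.802
grasp_force: 0.0
```

Emit:
{"name": "send_rows", "arguments": {"motion": [[-0.6, 0, 0, -0.5, 0], [-0.6, 0, 0, -0.6, 0], [-0.6, 0, 0, 0, 0], [-0.6, 0, 0, 0, 0], [-0.6, 0, 0, 0, 0]]}}

```text
clock: 11.9
eef_pos: [0.4261, -0.1606, 0.3653]
orientation: [-0.001, 0.013, 1.0, 0.001]
contact_force: [-0.0, 0.5, -0.2]
finger_gap: 0.795
grasp_force: 0.0
```

```bash
python3 - <<'E'
from h import *
s=env.sense(); print(s['eef_pos'],s['contact_force'],s['finger_gap']*85); im=snap('top','t3.png');im=snap('wrist','w3.png')
a=cv2.imread('pics/t3.png')[200:480,300:620];b=cv2.resize(cv2.imread('pics/w3.png'),(373,280)); cv2.imwrite('pics/m3.png',np.hstack([a,b]))
E
```

```text
[ 0.42608644 -0.16063678  0.36530795] [-0.02483676  0.530309   -0.23230991] 67.59005680038382
```

View pics/m3.png

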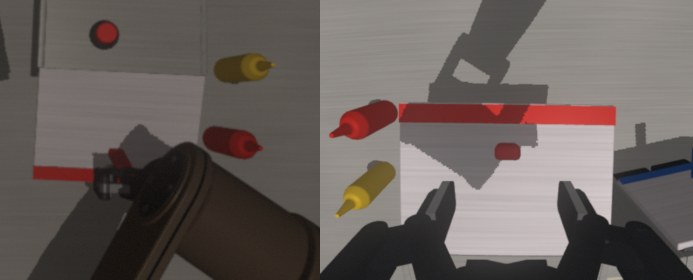

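Released, and the door stays up (its lower edge is unchanged). Next, move to above the button with the fingers shut.

Emit:
{"name": "send_rows", "arguments": {"motion": [[1, -0.5, 0.1, -0.1, 0], [1, -0.7, 0.1, 0, 0], [1, -0.7, 0.1, 0, 0], [1, -0.5, 0.068, 0, 0], [1, -0.147, 0, 0, 0]]}}

```text
clock: 12.62
eef_pos: [0.6194, -0.1377, 0.3725]
orientation: [-0.002, 0.012, 1.0, 0.001]
contact_force: [0.3, 0.5, 0.1]
finger_gap: -0.005
grasp_force: 0.0
```

Emit:
{"name": "send_rows", "arguments": {"motion": [[1, 0, 0, 0, 0], [1, 0, 0, 0, 0], [1, 0, 0, 0.2, 0], [1, 0, 0, 0.1, 0], [1, 0, 0, 0, 0]]}}

```text
clock: 13.25
eef_pos: [0.6174, -0.1381, 0.3506]
orientation: [-0.001, 0.013, 1.0, 0.0]
contact_force: [0.2, 0.2, -0.5]
finger_gap: -0.0
grasp_force: 0.0
```

```bash
python3 - <<'E'
from h import *
s=env.sense(); print(s['eef_pos'],s['contact_force'],s['finger_gap']); im=snap('wrist','w4.png')
print(proj(get_calibration('wrist'),[[.617,-.138,.316],[.601,-.138,.316],[.617,-.122,.316],list(s['eef_pos'])]).round())
for t in ('red_button',): print([(r['at'],r['conf'],at_z(get_calibration('wrist'),r['at'],.316)) for r in models.search_frame('wrist',t)])
snap('top','t4.png'); a=cv2.imread('pics/t4.png')[200:480,300:620];b=cv2.resize(cv2.imread('pics/w4.png'),(373,280)); cv2.imwrite('pics/m4.png',np.hstack([a,b]))
E
```

```text
[ 0.61744042 -0.13814645  0.35055275] [ 0.21939333  0.23874955 -0.4885715 ] -0.00037949643533795107
[[319. 283.]
 [318. 253.]
 [352. 283.]
 [319. 320.]]
[([274.9, 321.1], 0.95, array([ 0.61309993, -0.13694562,  0.316     ])), ([179.9, 259.6], 0.74, array([ 0.56608   , -0.16342179,  0.316     ]))]
```

View pics/m4.png

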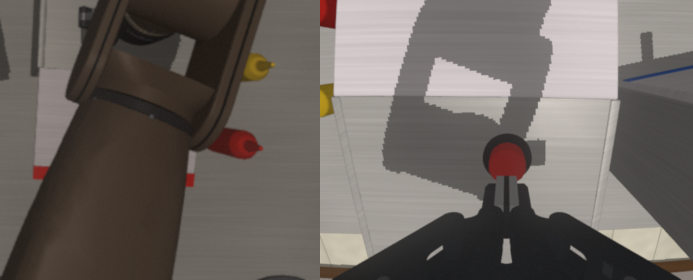

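The button (wrist crop at about (163,507)) is right under the fingertips and the door is still up. Pressing.

Emit:
{"name": "send_rows", "arguments": {"motion": [[1, 0, 0, 0.3, 0], [1, 0, 0, 0.12, 0], [1, 0, 0, 0.1, 0], [1, 0, 0, 0.09, 0], [1, 0, 0, 0, 0]]}}

```text
clock: 14.02
eef_pos: [0.6183, -0.1382, 0.3076]
orientation: [0.0, 0.013, 1.0, -0.0]
contact_force: [-2.8, 1.3, 4.9]
finger_gap: -0.001
grasp_force: 2.2
```

Emit:
{"name": "send_rows", "arguments": {"motion": [[1, 0, 0, 0.065, 0], [1, 0, 0, 0, 0], [1, 0, 0, 0, 0], [1, 0, 0, 0, 0], [1, 0, 0, 0, 0]]}}

```text
clock: 14.65
eef_pos: [0.6184, -0.1383, 0.3032]
orientation: [0.001, 0.013, 1.0, -0.0]
contact_force: [-2.9, 0.7, 6.3]
finger_gap: 0.003
grasp_force: 2.8
```

Emit:
{"name": "send_rows", "arguments": {"motion": [[1, 0, 0, 0.02, 0], [1, 0, 0, 0, 0], [1, 0, 0, 0, 0], [1, 0, 0, 0, 0], [1, 0, 0, 0, 0]]}}

```text
clock: 15.28
eef_pos: [0.6184, -0.1383, 0.3021]
orientation: [0.001, 0.013, 1.0, -0.0]
contact_force: [-2.9, 1.6, 6.3]
finger_gap: -0.0
grasp_force: 3.2
```

```bash
python3 - <<'E'
from h import *
s=env.sense(); print(s['eef_pos'],s['contact_force'],s['clock']); 
snap('top','t5.png');snap('wrist','w5.png'); a=cv2.imread('pics/t5.png')[200:480,300:620];b=cv2.resize(cv2.imread('pics/w5.png'),(373,280)); cv2.imwrite('pics/m5.png',np.hstack([a,b]))
E
```

```text
[ 0.61839321 -0.13828404  0.30208527] [-2.94597042  1.62056369  6.25582564] 15.275
```

View pics/m5.png

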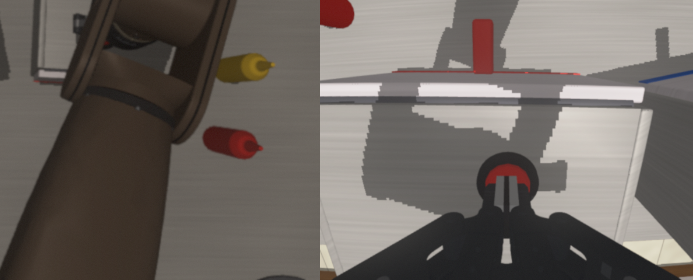

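The door is sinking, with the red grip already low in the wrist view at (45,482). I'll release the button, lift away and let the door settle.

Emit:
{"name": "send_rows", "arguments": {"motion": [[1, 0, 0, 0, 0], [1, 0, 0, -0.3, 0], [1, 0, 0, -0.6, 0], [1, 0, 0, -0.4, 0], [1, 0, 0, 0, 0]]}}

```text
clock: 16.0
eef_pos: [0.6193, -0.1386, 0.4008]
orientation: [0.003, 0.013, 1.0, -0.001]
contact_force: [-0.9, 0.4, 0.2]
finger_gap: 0.002
grasp_force: 0.0
```

Emit:
{"name": "send_rows", "arguments": {"motion": [[1, 0, 0, 0, 0], [1, 0, 0, 0, 0], [1, 0, 0, 0, 0], [1, 0, 0, 0, 0], [1, 0, 0, 0, 0]]}}

```text
clock: 16.62
eef_pos: [0.6182, -0.1382, 0.3973]
orientation: [-0.0, 0.013, 1.0, 0.0]
contact_force: [-0.6, 0.4, -0.3]
finger_gap: -0.003
grasp_force: 0.0
```

Emit:
{"name": "send_rows", "arguments": {"motion": [[1, 0, 0, 0, 0], [1, 0, 0, 0, 0], [1, 0, 0, 0, 0], [1, 0, 0, 0, 0], [1, 0, 0, 0, 0]]}}

```text
clock: 17.25
eef_pos: [0.6182, -0.1382, 0.3975]
orientation: [-0.0, 0.013, 1.0, 0.0]
contact_force: [0.3, -0.1, 0.0]
finger_gap: -0.004
grasp_force: 0.0
```

Emit:
{"name": "send_rows", "arguments": {"motion": [[1, 0, 0, 0, 0], [1, 0, 0, 0, 0], [1, 0, 0, 0, 0], [1, 0, 0, 0, 0], [1, 0, 0, 0, 0]]}}

```text
clock: 17.88
eef_pos: [0.6182, -0.1382, 0.3975]
orientation: [-0.0, 0.013, 1.0, 0.0]
contact_force: [-0.0, -0.5, 1.3]
finger_gap: -0.005
grasp_force: 0.0
```

Emit:
{"name": "send_rows", "arguments": {"motion": [[1, 0, 0, 0, 0], [1, 0, 0, 0, 0], [1, 0, 0, 0, 0], [1, 0, 0, 0, 0], [1, 0, 0, 0, 0]]}}

```text
clock: 18.5
eef_pos: [0.6182, -0.1383, 0.3975]
orientation: [-0.0, 0.013, 1.0, 0.0]
contact_force: [0.2, -0.5, -0.1]
finger_gap: -0.002
grasp_force: 0.0
```

Emit:
{"name": "send_rows", "arguments": {"motion": [[1, 0, 0, 0, 0], [1, 0, 0, 0, 0], [1, 0, 0, 0, 0], [1, 0, 0, 0, 0], [1, 0, 0, 0, 0]]}}

```text
clock: 19.12
eef_pos: [0.6182, -0.1382, 0.3975]
orientation: [0.0, 0.013, 1.0, 0.0]
contact_force: [0.5, -0.6, -0.7]
finger_gap: -0.0
grasp_force: 0.0
```

Emit:
{"name": "send_rows", "arguments": {"motion": [[1, 0, 0, 0, 0], [1, 0, 0, 0, 0], [1, 0, 0, 0, 0], [1, 0, 0, 0, 0], [1, 0, 0, 0, 0]]}}

```text
clock: 19.75
eef_pos: [0.6182, -0.1383, 0.3975]
orientation: [-0.0, 0.013, 1.0, 0.0]
contact_force: [-0.3, 0.2, 0.8]
finger_gap: 0.001
grasp_force: 0.0
```

Emit:
{"name": "send_rows", "arguments": {"motion": [[1, 0, 0, 0, 0], [1, 0, 0, 0, 0], [1, 0, 0, 0, 0], [1, 0, 0, 0, 0], [1, 0, 0, 0, 0]]}}

```text
clock: 20.38
eef_pos: [0.6183, -0.1382, 0.3975]
orientation: [0.0, 0.013, 1.0, 0.0]
contact_force: [-1.1, 0.3, 0.6]
finger_gap: 0.002
grasp_force: 0.0
```

Emit:
{"name": "send_rows", "arguments": {"motion": [[1, 0, 0, 0, 0], [1, 0, 0, 0, 0], [1, 0, 0, 0, 0], [1, 0, 0, 0, 0], [1, 0, 0, 0, 0]]}}

```text
clock: 21.0
eef_pos: [0.6182, -0.1382, 0.3975]
orientation: [0.0, 0.013, 1.0, -0.0]
contact_force: [-0.1, 0.0, 0.3]
finger_gap: -0.004
grasp_force: 0.0
```

```bash
python3 - <<'E'
from h import *
s=env.sense(); print(s['eef_pos'],s['contact_force'],s['clock']); 
c=get_calibration('wrist'); snap('wrist','w6.png')
print(proj(c,[[.489,-.152,.158],[.489,-.176,.158]]).round())
E
```

```text
[ 0.61824092 -0.1382424   0.39754654] [-0.14274782  0.0422466   0.29572293] 21.0
[[300.  52.]
 [273.  53.]]
```

View pics/w6.png

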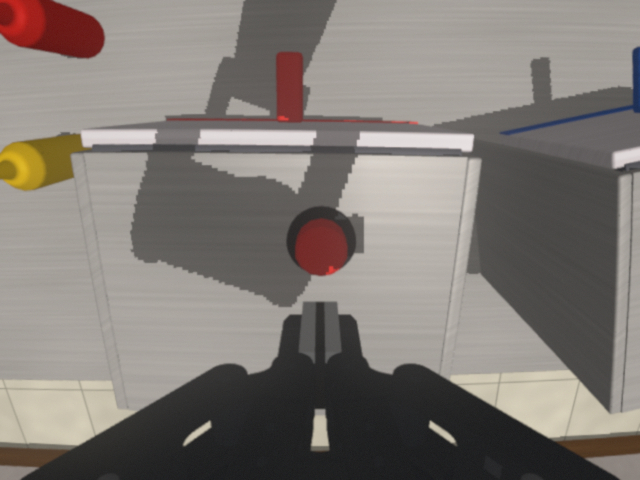

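The grip tip is at row 52, columns 277–303, which matches the shut prediction, and the blue door is shut. I'll wait a little longer, then hand in.

Emit:
{"name": "send_rows", "arguments": {"motion": [[1, 0, 0, 0, 0], [1, 0, 0, 0, 0], [1, 0, 0, 0, 0], [1, 0, 0, 0, 0], [1, 0, 0, 0, 0]]}}

```text
clock: 21.68
eef_pos: [0.6182, -0.1383, 0.3975]
orientation: [-0.0, 0.013, 1.0, -0.0]
contact_force: [0.5, -0.9, -0.6]
finger_gap: 0.001
grasp_force: 0.0
```

Emit:
{"name": "send_rows", "arguments": {"motion": [[1, 0, 0, 0, 0], [1, 0, 0, 0, 0], [1, 0, 0, 0, 0], [1, 0, 0, 0, 0], [1, 0, 0, 0, 0]]}}

```text
clock: 22.3
eef_pos: [0.6182, -0.1382, 0.3975]
orientation: [-0.0, 0.013, 1.0, 0.0]
contact_force: [-0.1, 0.5, -1.0]
finger_gap: 0.002
grasp_force: 0.0
```

```bash
python3 -c "
from h import *
a=snap('wrist','w7.png').astype(int); b=cv2.imread('pics/w6.png')[:,:,::-1].astype(int)
print(np.abs(a-b)[40:130,150:430].max()); print(env.job_done())"
```

```text
6
the job is handed in; nothing more can be done
None
```

The job is handed in at about 22 s: the red door was raised, stayed up by itself when let go, and came down shut after the button press; the blue door stayed shut.

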